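# Extend a ladder-type bench rest by one rung and prove its pawl

## Robot

A 7-joint arm with a two-finger parallel gripper is mounted at the origin on a cart in front of the work surface, level with it; the furniture and walls round the work are solid. World frame = base frame: x ahead of the robot, y to its left, z up, the work surface at z = 0. Lengths are in m, angles in rad, forces in N, time in s.
With the tool pointing down it reaches from about 0.4 to 0.875 m from the base axis. Payload 19.3 kg.
Tool frame: the origin (TCP) lies at the very end of the fingers, on their centre line; the grasp point (between the pads) lies 19 mm behind it; z points along the fingers, y is the line along which they close (so a half turn about z gives the same grasp; the last joint's range is limited). The gripper opens to 85 mm and grips with 20 to 120 N. Pads are 22 mm wide; open, the fingers measure 114 mm over their backs; the gripper's body (76 mm by 85 mm) begins 54 mm behind the grasp point. The pads swing forward as they close: fully open they stand 13 mm farther back than shut.
Start: joints at [-1.264, 0.521, -0.036, 1.599, 0.021, 1.021, -0.113], TCP at [0.23, 0.581, 0.231] pointing down, gripper open.
Joint ranges: [-2.91, 2.91], [-0.3, 2.13], [-1.5, 1.42], [0.17, 2.43], [-1.26, 4.41], [0.16, 1.93], [-2.52, 2.52]. Speed limits (rad/s): [1.89, 1.89, 2.39, 2.39, 3.01, 3.01, 3.01].

## Interface

Orientations are given as [roll, pitch, yaw] about the fixed x, y, z axes, in that order (R = Rz(yaw) Ry(pitch) Rx(roll)).
In Python, from workcell import bot gives the robot as it stands.
- The arm moves only by the shell command python3 -m crank 'ROWS' [FORCE]. ROWS is a JSON object of lists of equal length, an entry for each row: "travel": the shift along the world's x, y, z in cm, a list of three; "turn": the turn, a rotation vector about the world's x, y, z in degrees, a list of three; "gripper": the closure, from 0 (fully open) to 1 (shut). A call has exactly 5 rows; each row is the pose to reach, as a shift and turn from the pose commanded when the call began; what a row does not reach only later rows make up. A row lasts 1/10 s, in which the tool goes at most 50 mm and 8.59 degrees, less where a joint would pass 70% of its speed; a pose out of reach is approached as far as the arm can. A call with a gripper value outside its range is refused whole. The fingers move at their own pace and stop on an object; FORCE is the grip in N (left out, the last holds). Time passes only in rows, so rows that repeat a pose let the fingers close, or fill a call up. It gives the time, the measured TCP pose, the force, the opening and the grip force at its end, in the units of the state.
- bot.observe(): the state, without advancing time (a new reading comes with each control period).
- bot.grab_frame(name): name is "scene" or "top"; returns a dict with "pixels" (400x640x3 uint8, red, green, blue), "fx", "fy", "cx", "cy" (pixels), "extrinsics" (4x4, takes a point from world to camera coordinates). Camera axes: x right, y down, z forward; pixel columns grow to the right and rows downward; lengths in m; the calibration is good to about 2 mm. A picture is of the moment at which its call begins. There is no depth.
- bot.job_done(): hands the job in; it is judged then, once.
The state is a dict: "clock": time; "qpos": joint angles; "qd": joint speeds; "joint_efforts": joint torques, N m; "position": TCP position; "tool_rot": TCP orientation; "force": force on the tool from outside, world axes, zero at the start; "moment": the same for the moment, N m; "grip_width": finger opening in m; "finger_force": force on a finger pad.
Only numpy, scipy, OpenCV 4.12 (cv2) and the standard library are available. Lean on these libraries where they do the work, as an engineer would, in place of code of your own. Each camera call takes 0.05 s, during which the arm holds its last target. There are 200 camera calls.

## Task

Take the top bar of the blue ladder-type bench rest and raise its sliding section until the gravity pawl (red counterweight) has passed the brass rung and swung back level above it, then lower it gently until the pawl sits squarely on the brass rung. Still at the bar, push down with about 15 newtons for a full second to prove the lock, never loading the pawl with more than 30 newtons, then let go and move clear. Do not disturb the thread spool, the sanding block or the bottle.

Things in the scene. Friction and masses are not known exactly. Their poses are not given: they have to be found in the camera images.
- stand: Fixed part of the bench rest: dark steel foot plate 170 x 160 x 12 mm and two blue uprights, 189 mm tall, at y = +-58 mm (inner faces 102 mm apart). Origin: on the bench, straight below the rungs; z up, rungs along y, x away from the robot across the rungs. Fixed aluminium rungs, 12 mm thick, at 65 and 165 mm height.
- fly: Sliding section, aluminium, about 0.5 kg: two stiles 86 mm apart under a top bar 16 mm thick (x), 110 mm long (y), 20 mm high (z), rubber ends. Origin: centre of the top bar, 26 mm to -x of the rungs; axes as the stand's. It only slides up and down: bar at 225 mm above the bench at the lower stop, 301 mm at the upper. It starts on the lower stop.
- fly_shoes (a point): Lower end of the sliding section (185 mm below the top bar's centre), with guide shoes of about 3 N friction. Left alone it slides down by its weight. Raising takes 8 to 10 N, lowering it steadily the hand bears 2 to 4 N (standing still, up to 10 N). Seated on the brass rung, the pawl bears what is pushed down on the bar plus 2 to 4 N.
- pawl: Gravity pawl on the sliding section: steel nose, 29 mm long from the pivot, 10 mm thick, pointing to +x over the rungs, and a red counterweight (30 x 26 x 16 mm) on the robot's side. Origin: on the pivot, 148 mm below the top bar's centre. Its z axis is vertical when level; a stop keeps the nose from turning higher.
- pawl_nose (a point): Tip of the pawl's nose, 29 mm from the pivot. Raised against the brass rung it is pushed down (up to about 50 degrees), slips past when the pivot is about 24 mm above the rung's axis, and swings back level. Seated on the rung, the pivot is 11 mm above the rung's axis. Lowered too early, the nose is not level and not seated.
- catch_rung: Holder of the brass rung to lock onto (12 mm thick, along y, between the two aluminium rungs): a pair of black slots in the uprights, 30 mm tall. Origin: middle of the slots, 115 mm above the bench; axes as the stand's. The rung itself is clamped anywhere from 6 mm below to 6 mm above that point; its exact height is not given, find it by feel (or sight).
- thread_tan: Wooden spool of tan thread, 50 x 70 x 36 mm, loose bystander; origin at the centre of its underside.
- sanding_block: Cork sanding block, 49 x 86 x 26 mm, loose bystander; origin at the centre of its underside.
- dye_navy: Small navy bottle with white cap, 38 mm across, 58 mm tall, loose bystander; origin at the centre of its underside.
Mind the look-alikes: they are no part of the job. There is more than one size of the stand; the one meant has the size given above.

How it is judged:
On the way, in this order (a step that is already met when the one before it is completed fails the run):
1. the pawl has been raised past the brass rung and has swung back level above it (z of pawl in the frame of catch_rung above 0.003 m and angle between pawl's own z axis and vertical below 0.1 rad), for 0.1 s.
2. the pawl, level and seated on the brass rung, carries 10 to 24 N for half a second (all of step 1 and contact force between pawl and catch_rung between 10 and 24 N), for 0.5 s.
At the end, for the whole second after the job is handed in: The pawl sits on the brass rung: level within 0.1 rad, above the rung (pivot over 3 mm above the middle of the slots) and bearing on it with over 0.5 N, the sliding section at rest (all of step 1 and contact force between pawl and catch_rung above 0.5 N and linear speed of fly below 0.01 m/s); the robot touches nothing.
It fails at once if the pawl is loaded with more than 30 N against the brass rung (contact force between pawl and catch_rung above 30 N).
It fails at once if the spool of tan thread is moved more than 25 mm (distance of thread_tan from where it was at the start of the episode above 0.025 m).
It fails at once if the cork sanding block is moved more than 25 mm (distance of sanding_block from where it was at the start of the episode above 0.025 m).
It fails at once if the navy bottle with white cap is moved more than 25 mm (distance of dye_navy from where it was at the start of the episode above 0.025 m).
It also fails if it takes over 51 s, if anything falls off the work surface, if the arm or the gripper's body presses on something with over 40 N, if the wrist force passes 120 N, or if a joint passes its speed limit or range.

## Working session

There is one attempt and no reset: what is moved stays moved. The work goes in short steps, Python scripts to look and compute and a shell command to move; the robot and the scene stay as the last step left them, time stands still between calls to the robot, and variables do not carry over. Pictures are saved under pics/ and viewed, at most 10 in all, crops included, and the job is handed in when it is done.

```bash
mkdir -p pics; python3 - <<'E'
from workcell import bot
import cv2,numpy as np
for n in("scene","top"):
    f=bot.grab_frame(n); cv2.imwrite(f"pics/{n}0.png",f["pixels"][:,:,::-1]); print(n,f["fx"],f["fy"],f["cx"],f["cy"],np.round(f["extrinsics"],4).tolist())
print(bot.observe())
E
```

```text
scene 498.74250488727273 498.74250488727273 325.2252333670645 202.98461368874527 [[0.5634, -0.8261, -0.0109, -0.3421], [-0.4374, -0.2871, -0.8522, 0.3892], [0.7009, 0.4849, -0.5231, 0.7965], [0.0, 0.0, 0.0, 1.0]]
top 435.4171391735142 435.4171391735142 320.1621775865547 200.99713912686087 [[-0.0249, -0.9996, 0.0109, -0.0205], [-0.986, 0.0228, -0.1653, 0.5858], [0.165, -0.0149, -0.9862, 1.2236], [0.0, 0.0, 0.0, 1.0]]
{'clock': 0.1, 'qpos': array([-1.26418941,  0.52193272, -0.03632063,  1.59990747,  0.02120566,
        1.02110668, -0.11279445]), 'qd': array([ 5.73530100e-05, -5.15652900e-04, -1.06924117e-03, -2.13059056e-03,
        1.17134795e-03,  7.34061693e-04,  6.20900586e-04]), 'joint_efforts': array([ 3.37602913e-03, -9.28481340e+01,  1.98378101e+00, -3.70531225e+01,
        1.81466038e-02,  5.26993957e-03, -3.00366324e-06]), 'position': array([0.22990263, 0.58087799, 0.23081247]), 'tool_rot': array([-3.14062646e+00,  7.50067886e-05,  2.76477662e+00]), 'force': array([-0.46047326,  0.73041199,  0.06339176]), 'moment': array([0.05710689, 0.03449099, 0.022598  ]), 'finger_force': 0.0, 'grip_width': 0.08511395145726401}
```

View pics/scene0.png

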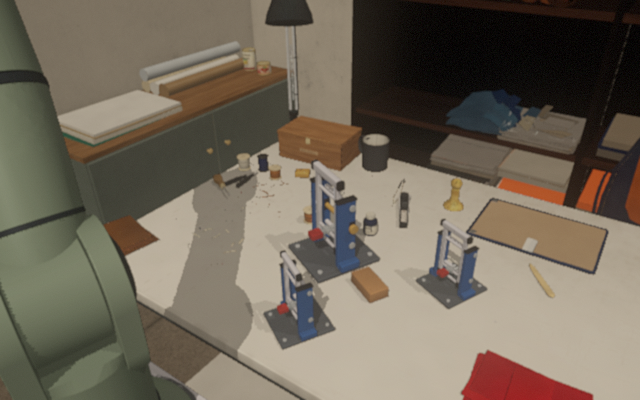

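View pics/top0.png

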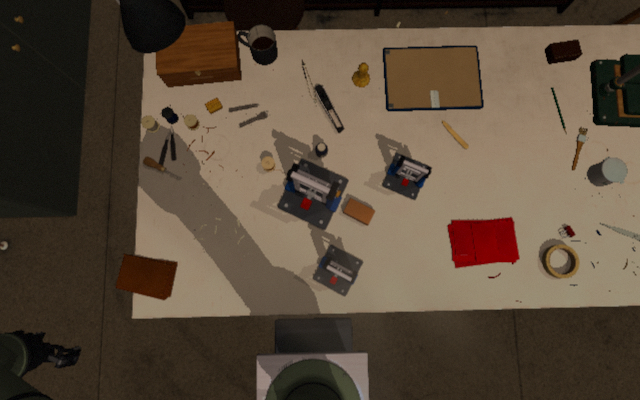

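The scene view shows three ladder stands. The largest is the target, with its plate at about (333,250) in scene and (313,193) in top. The cork block is on its right side, the bottle behind it and the spool to its left. I'll zoom in on it.

```bash
python3 - <<'E'
import cv2,numpy as np
a=cv2.imread("pics/scene0.png")[155:285,275:405];b=cv2.imread("pics/top0.png")[135:235,260:385]
a=cv2.resize(a,(400,400),interpolation=2);b=cv2.resize(b,(400,320),interpolation=2)
c=np.zeros((400,800,3),np.uint8);c[:,:400]=a;c[:320,400:]=b
cv2.imwrite("pics/crop1.png",c)
E
```

```text
(no output)
```

View pics/crop1.png

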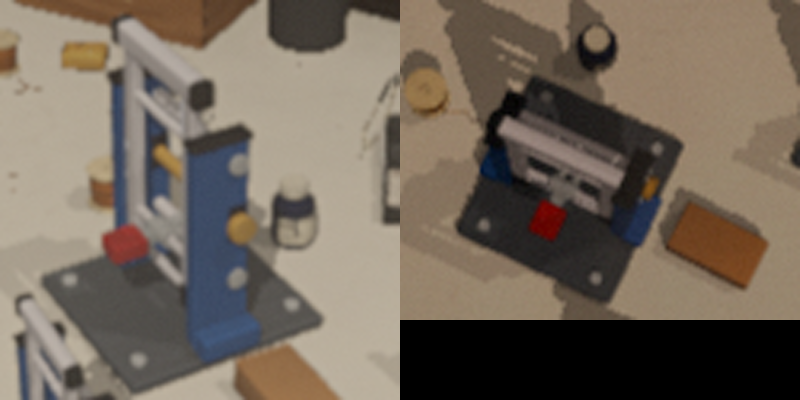

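```bash
cat >h.py <<'E'
from workcell import bot
import cv2,numpy as np
def cam(n):
    f=bot.grab_frame(n);return f
def ray(f,uv,z):
    E=f["extrinsics"];R=E[:3,:3];c=-R.T@E[:3,3]
    d=R.T@np.array([(uv[0]-f["cx"])/f["fx"],(uv[1]-f["cy"])/f["fy"],1]);return c+d*(z-c[2])/d[2]
def proj(f,p):
    q=f["extrinsics"][:3,:3]@np.array(p)+f["extrinsics"][:3,3];return np.array([f["fx"]*q[0]/q[2]+f["cx"],f["fy"]*q[1]/q[2]+f["cy"]])
E
python3 - <<'E'
from h import *
t=cam("top");s=cam("scene")
np.set_printoptions(precision=4,suppress=True)
P=np.array([ray(t,(260+(x-400)/3.2-.3,135+y/3.2-.3),.012) for x,y in[(458,230),(608,300),(683,145),(535,77)]])
print(P,P.mean(0))
for i in range(4):
    d=P[(i+1)%4]-P[i];print(np.linalg.norm(d),np.degrees(np.arctan2(d[1],d[0])))
Q=np.array([ray(s,(275+x/3.077-.3,155+y/3.077-.3),.012) for x,y in[(42,280),(135,390),(322,320)]]);print(Q,(Q[0]+Q[2])/2)
# overlay with hypothesised pose
c=P.mean(0);d=P[2]-P[1]+P[3]-P[0];yaw=np.arctan2(d[1],d[0]);print("yaw",np.degrees(yaw))
for o in[0]:
  X=np.array([np.cos(yaw),np.sin(yaw),0]);Y=np.array([-X[1],X[0],0])
  for k,p in {"upR-top":(0,-.058,.189),"barL":(-.026,.055,.225),"barR":(-.026,-.055,.225)}.items():
    w=np.array([c[0],c[1],0])+X*p[0]+Y*p[1];w[2]=p[2]
    a=proj(t,w);b=proj(s,w);print(k,w,(a-[260,135])*3.2+[400,0],(b-[275,155])*3.077)
E
```

```text
[[ 0.5773  0.0922  0.012 ]
 [ 0.5081 -0.0466  0.012 ]
 [ 0.6539 -0.1216  0.012 ]
 [ 0.7234  0.0174  0.012 ]] [ 0.6157 -0.0146  0.012 ]
0.15506165387447288 -116.48066858580148
0.16394824353495177 -27.247081684331633
0.15550447146191074 63.43094352906129
0.16418279701744745 152.90849240607318
[[ 0.57    0.0847  0.012 ]
 [ 0.5012 -0.0544  0.012 ]
 [ 0.6482 -0.1275  0.012 ]] [ 0.6091 -0.0214  0.012 ]
yaw -27.169239035631538
upR-top [ 0.5892 -0.0662  0.189 ] [633.1077 176.9425] [215.0964 132.6871]
barL [0.6176 0.0462 0.225 ] [491.962  136.1957] [107.6466  31.3941]
barR [ 0.5674 -0.0517  0.225 ] [617.2769 195.843 ] [180.6555  95.3246]
```

```bash
python3 - <<'E'
import cv2,numpy as np
a=cv2.imread("pics/scene0.png")[155:205,300:360];b=cv2.imread("pics/top0.png")[155:215,280:350]
a=cv2.resize(a,None,fx=6.5,fy=6.5,interpolation=2);b=cv2.resize(b,None,fx=5.7,fy=5.7,interpolation=2)
c=np.zeros((345,800,3),np.uint8);c[:a.shape[0],:390]=a;c[:b.shape[0],400:400+b.shape[1]]=b
cv2.imwrite("pics/crop2.png",cv2.convertScaleAbs(c,alpha=1.6))
E
```

```text
(no output)
```

View pics/crop2.png

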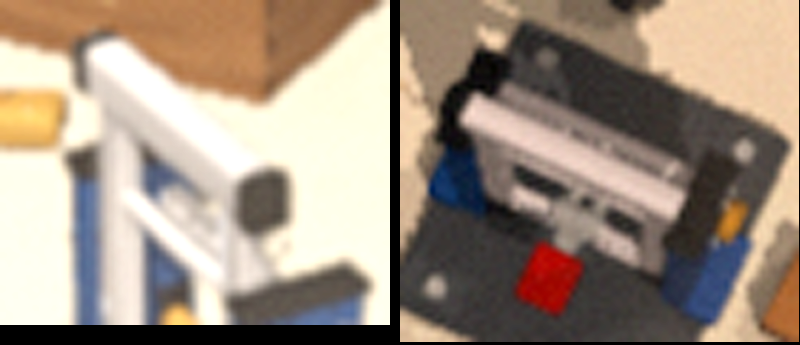

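```bash
python3 - <<'E'
from h import *
np.set_printoptions(precision=4,suppress=True)
t=cam("top");s=cam("scene")
for z in(.225,.235):
    print(z,[ray(t,(280+(x-400)/5.7-.4,155+y/5.7-.4),z) for x,y in((468,108),(682,205),(575,157))],[ray(s,(300+x/6.5-.4,155+y/6.5-.4),z) for x,y in((112,45),(255,178),(183,111))])
    # upright cap right in top, z=.189
E
```

```text
0.225 [array([0.6279, 0.0389, 0.225 ]), array([ 0.5818, -0.0551,  0.225 ]), array([ 0.6046, -0.0082,  0.225 ])] [array([0.6413, 0.0437, 0.225 ]), array([ 0.5878, -0.0513,  0.225 ]), array([ 0.6138, -0.0052,  0.225 ])]
0.235 [array([0.6256, 0.0384, 0.235 ]), array([ 0.5799, -0.0547,  0.235 ]), array([ 0.6024, -0.0083,  0.235 ])] [array([0.6252, 0.0322, 0.235 ]), array([ 0.5728, -0.0611,  0.235 ]), array([ 0.5982, -0.0159,  0.235 ])]
```

The bar centre is at about (0.602, -0.009, 0.225) with a yaw of about -27°. In crop2 the bar runs from (468,108) to (682,205) in the top half, and the scene half agrees. Next I'll move above it, at about z 0.33.

```bash
python3 -m crank '{"travel":[[1.8,-3,2],[3.6,-6,4],[5.4,-9,6],[7.3,-12,8],[9.3,-14.8,10]],"turn":[[0,0,-4.8],[0,0,-9.6],[0,0,-14.4],[0,0,-19.2],[0,0,-24]],"gripper":[0,0,0,0,0]}'
python3 -m crank '{"travel":[[1.8,-3,0],[3.6,-6,0],[5.4,-9,0],[7.3,-12,0],[9.3,-14.8,0]],"turn":[[0,0,-4.8],[0,0,-9.6],[0,0,-14.4],[0,0,-19.2],[0,0,-24]],"gripper":[0,0,0,0,0]}'
python3 -m crank '{"travel":[[1.8,-3,0],[3.6,-6,0],[5.4,-9,0],[7.3,-12,0],[9.3,-14.8,0]],"turn":[[0,0,-4.8],[0,0,-9.6],[0,0,-14.4],[0,0,-19.2],[0,0,-24]],"gripper":[0,0,0,0,0]}'
python3 -m crank '{"travel":[[2.5,-4,0],[5,-8,0],[7.5,-12,0],[9.3,-14.6,0],[9.3,-14.6,0]],"turn":[[0,0,-5],[0,0,-11],[0,0,-17],[0,0,-23.4],[0,0,-23.4]],"gripper":[0,0,0,0,0]}'
```

```text
clock: 0.8
position: [0.3235, 0.4317, 0.3322]
tool_rot: [3.141, -0.0, 2.342]
force: [0.2, 0.7, -0.3]
grip_width: 0.0855
finger_force: 0.0
clock: 1.3
position: [0.4165, 0.2837, 0.3315]
tool_rot: [3.141, -0.0, 1.924]
force: [0.5, 0.2, 0.7]
grip_width: 0.0856
finger_force: 0.0
clock: 1.8
position: [0.5095, 0.1357, 0.3315]
tool_rot: [3.141, -0.0, 1.505]
force: [-0.2, -0.1, -0.5]
grip_width: 0.0857
finger_force: 0.0
clock: 2.3
position: [0.6031, -0.0132, 0.3309]
tool_rot: [3.141, 0.002, 1.091]
force: [-0.7, 1.1, -1.0]
grip_width: 0.0855
finger_force: 0.0
```

```bash
python3 - <<'E'
from h import *
a=cam("scene")["pixels"][100:290,260:410,::-1];t=cam("top");b=t["pixels"][135:235,250:385,::-1]
a=cv2.resize(a,(400,507),interpolation=2);b=cv2.resize(b,(400,296),interpolation=2)
c=np.zeros((507,800,3),np.uint8);c[:,:400]=a;c[:296,400:]=b
cv2.imwrite("pics/c3.png",cv2.convertScaleAbs(c,alpha=1.4))
E
```

```text
(no output)
```

View pics/c3.png

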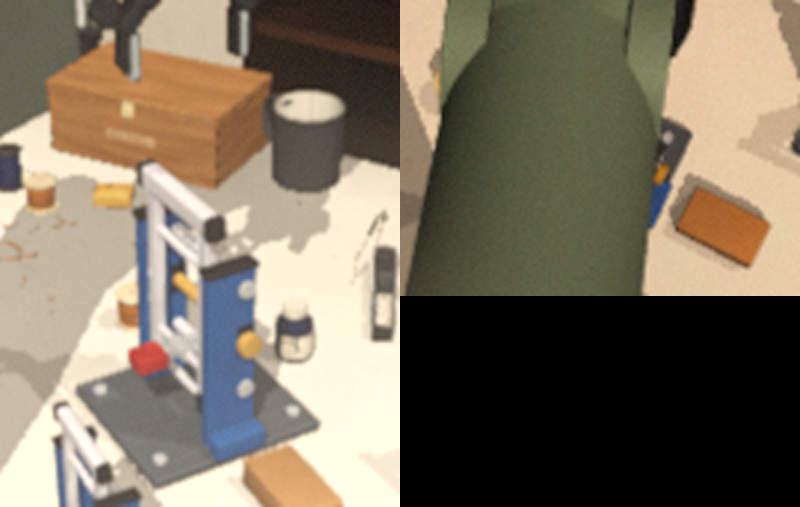

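The fingertips, at (133,78) and (238,55), straddle the bar, whose centre is at (182,200). The brass knob is at row 345, between the aluminium ones at 290 and 388, so the rung height is about 109–112 mm. Now I'll descend and grip.

```bash
python3 -m crank '{"travel":[[0,0,-2.5],[0,0,-5],[0,0,-7.5],[0,0,-8.5],[0,0,-9]],"turn":[[0,0,0],[0,0,0],[0,0,0],[0,0,0],[0,0,0]],"gripper":[0,0,0,0,0]}'
python3 -m crank '{"travel":[[0,0,-1],[0,0,-2],[0,0,-2.6],[0,0,-2.8],[0,0,-2.8]],"turn":[[0,0,0],[0,0,0],[0,0,0],[0,0,0],[0,0,0]],"gripper":[0,0,0,0,0]}'
python3 -m crank '{"travel":[[0,0,0],[0,0,0],[0,0,0],[0,0,0],[0,0,0]],"turn":[[0,0,0],[0,0,0],[0,0,0],[0,0,0],[0,0,0]],"gripper":[0.3,0.5,0.6,0.65,0.7]}' 20
```

```text
clock: 2.9
position: [0.6016, -0.0079, 0.2409]
tool_rot: [-3.141, 0.0, 1.102]
force: [0.2, -0.1, -0.3]
grip_width: 0.0856
finger_force: 0.0
clock: 3.4
position: [0.602, -0.0089, 0.2132]
tool_rot: [-3.141, 0.0, 1.1]
force: [0.7, -0.2, -0.1]
grip_width: 0.0853
finger_force: 0.0
clock: 3.9
position: [0.602, -0.0088, 0.2134]
tool_rot: [3.142, -0.0, 1.1]
force: [-0.4, -0.4, 0.2]
grip_width: 0.0255
finger_force: 0.0
```

```bash
python3 -m crank '{"travel":[[0,0,0],[0,0,0],[0,0,0],[0,0,0],[0,0,0]],"turn":[[0,0,0],[0,0,0],[0,0,0],[0,0,0],[0,0,0]],"gripper":[0.75,0.78,0.8,0.85,0.9]}' 30; python3 - <<'E'
from h import *
print(bot.observe()["moment"])
E
```

```text
clock: 4.4
position: [0.6021, -0.009, 0.2134]
tool_rot: [3.141, -0.0, 1.1]
force: [0.5, -0.8, 2.0]
grip_width: 0.0152
finger_force: 31.0
[-0.07466124 -0.01296562  0.19498255]
```

```bash
python3 -m crank '{"travel":[[0,0,0],[0,0,0.4],[0,0,1],[0,0,1.6],[0,0,2.2]],"turn":[[0,0,0],[0,0,0],[0,0,0],[0,0,0],[0,0,0]],"gripper":[1,1,1,1,1]}' 60
python3 -m crank '{"travel":[[0,0,0.6],[0,0,1.2],[0,0,1.8],[0,0,2.4],[0,0,3]],"turn":[[0,0,0],[0,0,0],[0,0,0],[0,0,0],[0,0,0]],"gripper":[1,1,1,1,1]}'
python3 -m crank '{"travel":[[0,0,0.5],[0,0,1],[0,0,1.5],[0,0,1.9],[0,0,1.9]],"turn":[[0,0,0],[0,0,0],[0,0,0],[0,0,0],[0,0,0]],"gripper":[1,1,1,1,1]}'
python3 - <<'E'
from h import *
a=cam("scene")["pixels"][115:285,275:405,::-1]
cv2.imwrite("pics/c4.png",cv2.convertScaleAbs(cv2.resize(a,None,fx=3.5,fy=3.5,interpolation=2),alpha=1.4))
E
```

```text
clock: 4.9
position: [0.602, -0.0089, 0.235]
tool_rot: [-3.142, 0.001, 1.1]
force: [5.2, -1.5, -9.5]
grip_width: 0.0148
finger_force: 58.9
clock: 5.4
position: [0.602, -0.0089, 0.2649]
tool_rot: [-3.142, 0.001, 1.1]
force: [6.4, -1.3, -9.9]
grip_width: 0.0147
finger_force: 58.9
clock: 5.9
position: [0.602, -0.0089, 0.2844]
tool_rot: [3.141, 0.0, 1.1]
force: [2.7, -2.1, -3.2]
grip_width: 0.0149
finger_force: 62.2
```

View pics/c4.png

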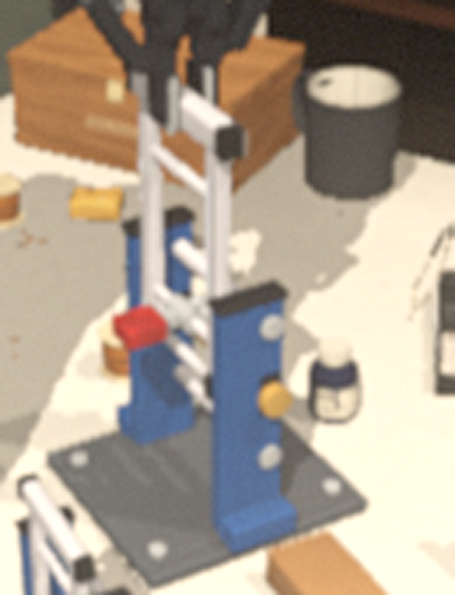

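The section is up, with the bar at about 296 mm. The red counterweight at (140,327) looks level, and the brass knob at (274,398) again gives a rung height of about 110 mm. Now I'll lower gently.

```bash
python3 -m crank '{"travel":[[0,0,-0.3],[0,0,-0.6],[0,0,-0.9],[0,0,-1.1],[0,0,-1.3]],"turn":[[0,0,0],[0,0,0],[0,0,0],[0,0,0],[0,0,0]],"gripper":[1,1,1,1,1]}'
python3 -m crank '{"travel":[[0,0,-0.1],[0,0,-0.2],[0,0,-0.3],[0,0,-0.4],[0,0,-0.5]],"turn":[[0,0,0],[0,0,0],[0,0,0],[0,0,0],[0,0,0]],"gripper":[1,1,1,1,1]}'
python3 -m crank '{"travel":[[0,0,-0.08],[0,0,-0.16],[0,0,-0.24],[0,0,-0.32],[0,0,-0.4]],"turn":[[0,0,0],[0,0,0],[0,0,0],[0,0,0],[0,0,0]],"gripper":[1,1,1,1,1]}'
```

```text
clock: 6.45
position: [0.602, -0.0089, 0.271]
tool_rot: [3.142, 0.0, 1.1]
force: [2.5, -0.8, -3.5]
grip_width: 0.0148
finger_force: 62.2
clock: 6.95
position: [0.602, -0.0089, 0.2663]
tool_rot: [3.141, -0.0, 1.1]
force: [5.1, -1.1, -3.4]
grip_width: 0.0146
finger_force: 62.2
clock: 7.45
position: [0.6021, -0.0089, 0.2623]
tool_rot: [3.141, -0.0, 1.1]
force: [4.5, -2.1, -3.8]
grip_width: 0.0148
finger_force: 62.2
```

```bash
python3 -m crank '{"travel":[[0,0,-0.03],[0,0,-0.06],[0,0,-0.09],[0,0,-0.12],[0,0,-0.15]],"turn":[[0,0,0],[0,0,0],[0,0,0],[0,0,0],[0,0,0]],"gripper":[1,1,1,1,1]}'
```

```text
clock: 7.95
position: [0.6021, -0.0089, 0.2608]
tool_rot: [3.141, -0.0, 1.1]
force: [5.1, -1.3, -2.7]
grip_width: 0.0146
finger_force: 62.1
```

```bash
python3 -m crank '{"travel":[[0,0,-0.03],[0,0,-0.06],[0,0,-0.09],[0,0,-0.09],[0,0,-0.09]],"turn":[[0,0,0],[0,0,0],[0,0,0],[0,0,0],[0,0,0]],"gripper":[1,1,1,1,1]}'
```

```text
clock: 8.45
position: [0.602, -0.0089, 0.2601]
tool_rot: [3.141, -0.0, 1.1]
force: [2.0, -2.0, 3.0]
grip_width: 0.0144
finger_force: 63.0
```

```bash
python3 -m crank '{"travel":[[0,0,-0.03],[0,0,-0.06],[0,0,-0.09],[0,0,-0.09],[0,0,-0.09]],"turn":[[0,0,0],[0,0,0],[0,0,0],[0,0,0],[0,0,0]],"gripper":[1,1,1,1,1]}'
```

```text
clock: 8.95
position: [0.6021, -0.0089, 0.2597]
tool_rot: [3.141, -0.001, 1.1]
force: [0.1, -0.7, 11.5]
grip_width: 0.0149
finger_force: 64.3
```

The pawl is seated, with a stiffness of about 9.5 N per mm commanded. I'll add 0.35 mm and hold for over a second.

```bash
python3 -m crank '{"travel":[[0,0,-0.02],[0,0,-0.035],[0,0,-0.035],[0,0,-0.035],[0,0,-0.035]],"turn":[[0,0,0],[0,0,0],[0,0,0],[0,0,0],[0,0,0]],"gripper":[1,1,1,1,1]}'
python3 -m crank '{"travel":[[0,0,0],[0,0,0],[0,0,0],[0,0,0],[0,0,0]],"turn":[[0,0,0],[0,0,0],[0,0,0],[0,0,0],[0,0,0]],"gripper":[1,1,1,1,1]}'
python3 -m crank '{"travel":[[0,0,0],[0,0,0],[0,0,0],[0,0,0],[0,0,0]],"turn":[[0,0,0],[0,0,0],[0,0,0],[0,0,0],[0,0,0]],"gripper":[1,1,1,1,1]}'
python3 - <<'E'
from h import *
a=cam("scene")["pixels"][115:285,275:405,::-1]
cv2.imwrite("pics/c5.png",cv2.convertScaleAbs(cv2.resize(a,None,fx=3.5,fy=3.5,interpolation=2),alpha=1.4))
E
```

```text
clock: 9.45
position: [0.6021, -0.0089, 0.2596]
tool_rot: [3.141, -0.001, 1.1]
force: [-2.9, -0.9, 15.7]
grip_width: 0.0145
finger_force: 64.8
clock: 9.95
position: [0.6021, -0.0089, 0.2596]
tool_rot: [3.141, -0.001, 1.1]
force: [-1.8, -0.1, 15.6]
grip_width: 0.0145
finger_force: 64.8
clock: 10.45
position: [0.6021, -0.0089, 0.2596]
tool_rot: [3.141, -0.001, 1.1]
force: [-3.2, -1.4, 16.1]
grip_width: 0.0148
finger_force: 64.8
```

View pics/c5.png

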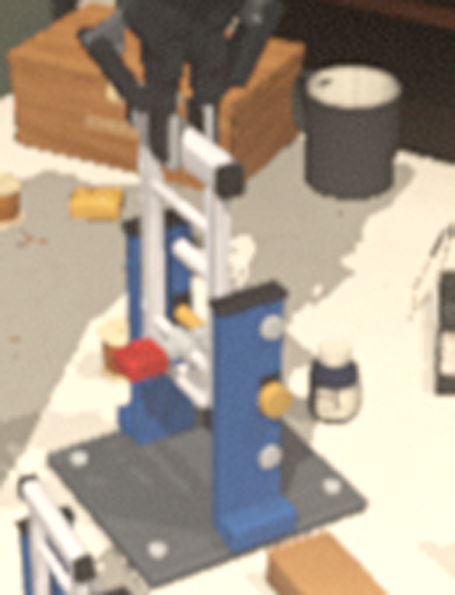

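The pawl is level, with the counterweight at (140,360). Its offset from the bar matches the level pose seen before, the pivot is about 11 mm above the rung, and the lock held about 16 N for over a second. Next I'll relax, open and retreat upward.

```bash
python3 -m crank '{"travel":[[0,0,0.03],[0,0,0.06],[0,0,0.1],[0,0,0.1],[0,0,0.1]],"turn":[[0,0,0],[0,0,0],[0,0,0],[0,0,0],[0,0,0]],"gripper":[1,1,1,1,1]}' 30
python3 -m crank '{"travel":[[0,0,0],[0,0,0],[0,0,0],[0,0,0],[0,0,0]],"turn":[[0,0,0],[0,0,0],[0,0,0],[0,0,0],[0,0,0]],"gripper":[0.7,0.6,0.4,0.2,0]}'
python3 -m crank '{"travel":[[0,0,0],[0,0,0],[0,0,0],[0,0,0],[0,0,1]],"turn":[[0,0,0],[0,0,0],[0,0,0],[0,0,0],[0,0,0]],"gripper":[0,0,0,0,0]}'
python3 -m crank '{"travel":[[0,0,1],[0,0,3],[0,0,5],[0,0,7],[0,0,9]],"turn":[[0,0,0],[0,0,0],[0,0,0],[0,0,0],[0,0,0]],"gripper":[0,0,0,0,0]}'
python3 -m crank '{"travel":[[0,0,1],[0,0,2],[0,0,2],[0,0,2],[0,0,2]],"turn":[[0,0,0],[0,0,0],[0,0,0],[0,0,0],[0,0,0]],"gripper":[0,0,0,0,0]}'
python3 - <<'E'
from h import *
a=cam("scene")["pixels"][95:285,265:405,::-1]
cv2.imwrite("pics/c6.png",cv2.convertScaleAbs(cv2.resize(a,None,fx=3.1,fy=3.1,interpolation=2),alpha=1.4))
E
```

```text
clock: 11.0
position: [0.6021, -0.0089, 0.2599]
tool_rot: [3.141, -0.0, 1.1]
force: [1.0, -1.8, 6.3]
grip_width: 0.0146
finger_force: 63.5
clock: 11.5
position: [0.6019, -0.0088, 0.2595]
tool_rot: [-3.141, 0.0, 1.1]
force: [-0.1, -0.5, 0.3]
grip_width: 0.0758
finger_force: 0.0
clock: 12.0
position: [0.6015, -0.0088, 0.2691]
tool_rot: [-3.14, 0.001, 1.1]
force: [0.5, 0.1, 0.1]
grip_width: 0.0854
finger_force: 0.0
clock: 12.5
position: [0.602, -0.009, 0.3616]
tool_rot: [3.141, -0.001, 1.1]
force: [0.0, -0.5, 1.4]
grip_width: 0.0854
finger_force: 0.0
clock: 13.0
position: [0.6017, -0.0088, 0.3789]
tool_rot: [-3.141, 0.001, 1.1]
force: [0.3, 1.0, -0.7]
grip_width: 0.0854
finger_force: 0.0
```

View pics/c6.png

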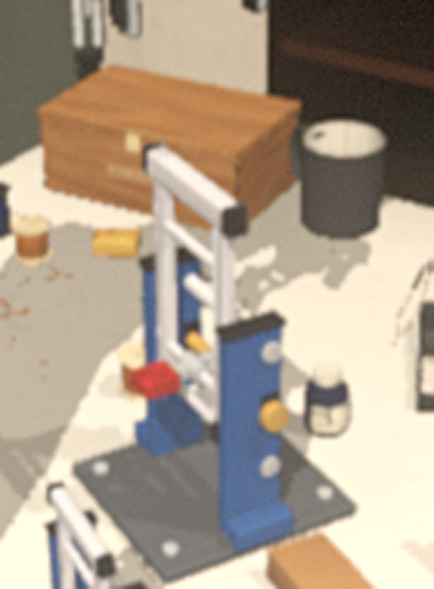

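The sliding section stays up: the bar end is at (232,217), the counterweight is level at (157,380), the gripper is clear and the bystanders haven't moved.

```bash
python3 -c "
from workcell import bot
print(bot.job_done())"
```

```text
the job is handed in; nothing more can be done
None
```

The pawl is level and seated on the brass rung (about 112 mm high); the lock held about 16 N for over a second, the arm is clear and the job is handed in, though no verdict was returned.

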